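# Close up the bench before sweeping

### The arm

A 6-joint arm with a two-finger parallel gripper is mounted at the origin on a cart in front of the work surface, level with it; the furniture and walls round the work are solid. World frame = base frame: x ahead of the robot, y to its left, z up, the work surface at z = 0. Lengths are in m, angles in rad, forces in N, time in s.
With the tool pointing down it reaches from about 0.375 to 0.9 m from the base axis. Payload 3.1 kg.
Tool frame: the origin (TCP) lies midway between the tips of the shut fingers; the grasp point (between the pads) lies robot.grip_depth behind it (robot.grip_depth is the distance from the TCP to the grasp point, in m); z points along the fingers, y is the line along which they close (so a half turn about z gives the same grasp; the last joint's range is limited). The gripper opens to 87 mm and grips with 3 to 60 N. Pads are 19 mm wide; open, the fingers measure 117 mm over their backs; the gripper's body (75 mm by 190 mm) begins 51 mm behind the grasp point.
Start: joints at [1.022, 0.527, 1.433, -0, 1.181, -0.178], TCP at [0.226, 0.583, 0.223] pointing down, gripper open.
Joint ranges: [-3.08, 3.08], [-0.75, 2.2], [0.22, 2.44], [-1.43, 4.57], [0, 2.65], [-2.85, 2.85]. Speed limits (rad/s): [2.79, 2.79, 3.14, 3.14, 3.14, 3.14].

### API

Orientations are given as a unit quaternion [x, y, z, w].
In Python, from rig import robot gives the robot as it stands.
- The arm moves only by the shell command python3 -m creep [OPENING] [FORCE], which reads ROWS from standard input. ROWS is a JSON list of rows, 1 to 20 of them, each an object with the fields tx, ty, tz (the shift in m), yaw (a turn about the tool's z in rad); a field left out counts as zero; each row shifts and turns the commanded pose from where the row before left it, along the tool's axes as they then stand; what a row does not reach is not made up. A row lasts 1/12 s, in which the tool goes at most 0.0417 m and 0.125 rad, less where a joint would pass 70% of its speed; a pose out of reach is approached as far as the arm can. OPENING is the finger opening in m, set as the command begins (- or left out keeps the last). The fingers move at their own pace and stop on an object; FORCE is the grip in N (left out, the last holds). Time passes only in rows, so rows that do not move let the fingers close. It prints the time, the measured TCP pose, the force, the opening and the grip force at its end. Input that does not fit is refused with a message, and nothing moves.
- robot.get_obs(): the state, without advancing time (a new reading comes with each control period).
- robot.camera(name): name is "scene" or "top" or "wrist"; returns a dict with "img" (480x640x3 uint8, red, green, blue), "fx", "fy", "cx", "cy" (pixels), "xyz" and "attitude" of the camera in the world. Camera axes: x right, y down, z forward; pixel columns grow to the right and rows downward; lengths in m; the calibration is good to about 2 mm. A picture is of the moment at which its call begins. There is no depth.
- robot.hand_in(): hands the job in; it is judged then, once.
The state is a dict: "time": time; "q": joint angles; "joint_velocities": joint speeds; "joint_torque": joint torques, N m; "position": TCP position; "tool_rot": TCP orientation; "ft_force": force on the tool from outside, world axes, zero at the start; "moment": the same for the moment, N m; "grip_width": finger opening in m; "grip_force": force on a finger pad.
Only numpy, scipy, OpenCV 4.12 (cv2) and the standard library are available. Lean on these libraries where they do the work, as an engineer would, in place of code of your own. Each camera call takes 0.05 s, during which the arm holds its last target. There are 200 camera calls.

### The job

The bench is about to be swept, so keep the dust out: with the fingertips push both open upper drawers of the small screw cabinet fully home, and push the half-open lid of the wooden tool box down until it is fully shut, in whatever order you like. Work gently, without slamming anything or opening anything further. This is all pushing: leave the loose things on the bench where they are, and lift none of them.

Things in the scene. Friction and masses are not known exactly. Their poses are not given: they have to be found in the camera images.
- cabinet: Small metal screw cabinet, 143 mm deep x 225 wide x 135 high, fixed to the bench: two upper drawers that move, two lower ones fixed shut. Origin: centre of the underside; x points from the drawer fronts to the back, away from the robot, y to its left, z up. Its top plate ends 58 mm in front of the origin; drawer fronts that are home stand 72 mm in front of it.
- cabinet_drawer_1 (a joint): Upper left drawer (cabinet +y side): 0 m = fully home, grows as it comes out along the cabinet's -x, to 0.085 m at most. It starts 22 to 50 mm out. It runs easily (about 0.3 N of friction) and stops dead at 0.
- left_front (a point): Middle of the upper part of the upper left drawer's front face; moves with the drawer. 72 mm in front of the cabinet's origin when home, 56 mm to its left, 106 mm above the bench. The front is 100 mm wide and spans heights 71 to 126 mm; its face is about flat.
- cabinet_drawer_2 (a joint): Upper right drawer (cabinet -y side): 0 m = fully home, grows as it comes out, otherwise as the left one.
- right_front (a point): The same point on the upper right drawer's front face: 56 mm to the right of the cabinet's middle.
- toolbox: Pine tool box, 170 mm deep x 274 wide x 98 high with the lid shut, fixed to the bench. Origin: centre of the underside. Its x axis points from the front to the hinge side at the back, y along the box to its left, z up.
- lid_hinge (a point): Middle of the lid's hinge line, on the box: 83 mm behind the origin, 86 mm up. The line runs along the box's y axis.
- toolbox_lid (a joint): Angle of the tool box lid: 0 rad = shut and flat, grows as it is opened (front edge up and back), to 1.83 at most. It starts at 0.55 to 1.05. The hinge is stiff: the lid stays at whatever angle it is left, and some 2 to 8 N down near its front edge pushes it further shut.
- lid_edge (a point): Middle of the lid's front edge, on its upper (outer) face; moves with the lid. The lid is a board 10 mm thick and 274 mm wide; the edge is 156 mm from the hinge line, the upper face 10 mm above the hinge line when shut. A 60 mm wide, 12 mm deep lip sticks out further in front at the middle.
- wax_tin: Loose bystander: clear round tin with a red lid, 77 mm across, 39 high. Origin under its centre.
- brown_offcut: Loose bystander: dark wood offcut 50x50x18 mm, lying flat. Origin under its centre.
- spanner: Loose bystander: steel spanner 163x25x9 mm, lying flat. Origin under its centre.
- blue_box: Loose bystander: small grey-blue carton 50x70x31 mm. Origin under its centre.
- screw_jar: Loose bystander: clear jar of screws, 66 mm across, 68 high. Origin under its centre.

How it is judged:
By the outcome, as a careful person would: the job done as asked, in the order asked, and still so for the second after the job is handed in, with the robot touching nothing.
It also fails if it takes over 48 s, if anything falls off the work surface, if the arm or the gripper's body presses on something with over 40 N, if the wrist force passes 120 N, or if a joint passes its speed limit or range.

## Working session

There is one attempt and no reset: what is moved stays moved. The work goes in short steps, Python scripts to look and compute and a shell command to move; the robot and the scene stay as the last step left them, time stands still between calls to the robot, and variables do not carry over. Pictures are saved under pics/ and viewed, at most 10 in all, crops included, and the job is handed in when it is done.

```bash
mkdir -p pics
python3 - <<'E'
from rig import robot
import cv2
for n in ("scene","top"):
    c=robot.camera(n); cv2.imwrite(f"pics/{n}0.png",c["img"][:,:,::-1])
    print(n,c["fx"],c["fy"],c["cx"],c["cy"],c["xyz"],c["attitude"])
o=robot.get_obs(); print(o["time"],o["position"],o["tool_rot"],robot.grip_depth,o["grip_width"])
E
```

```text
scene 434.683091956139 434.683091956139 319.5542766402089 233.58940106202854 [ 0.07857881 -0.13260859  0.72764678] [ 0.88030274 -0.31901702  0.12633398 -0.32762014]
top 444.81509366716466 444.81509366716466 323.38210258860306 246.41608761880929 [0.36096154 0.28477988 1.0212763 ] [-0.70476891  0.70765833 -0.03897228  0.03164862]
0.1 [0.22610778 0.58196303 0.22168263] [ 1.84319953e-01  9.82865812e-01 -9.13992965e-04 -3.38255554e-04] 0.0187 0.08682776790350398
```

View pics/scene0.png

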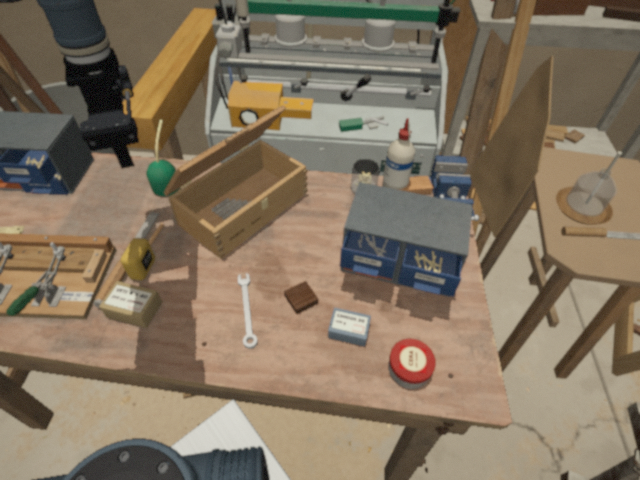

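View pics/top0.png

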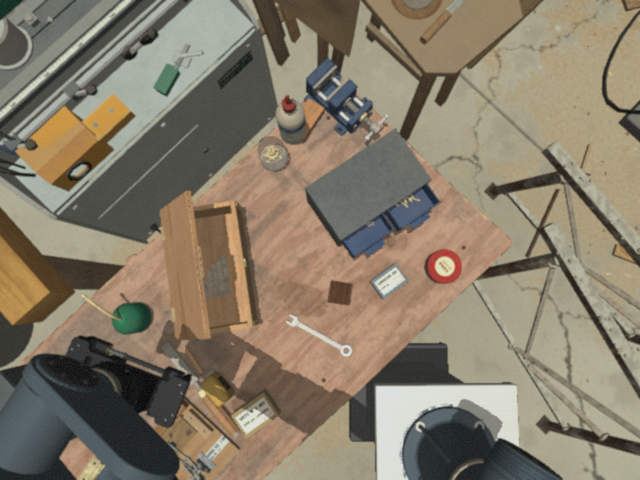

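Scene: cabinet at about (410,240) with both upper drawers out and the tool box at (240,190) with its lid up. Top: cabinet top plate at (370,185), drawers at (368,238) and (412,212), box at (210,265). I'll zoom in next to get exact corners.

```bash
python3 - <<'E'
import cv2,numpy as np
t=cv2.imread("pics/top0.png"); s=cv2.imread("pics/scene0.png")
a=cv2.resize(t[125:265,300:450],None,fx=4,fy=4,interpolation=cv2.INTER_CUBIC)  #600x560
cv2.imwrite("pics/c1.png",a)
b=cv2.resize(t[180:345,150:270],None,fx=3.3,fy=3.3,interpolation=cv2.INTER_CUBIC)
c=cv2.resize(s[105:260,160:315],None,fx=2.6,fy=2.6,interpolation=cv2.INTER_CUBIC)
h=max(b.shape[0],c.shape[0]); p=lambda i:cv2.copyMakeBorder(i,0,h-i.shape[0],0,0,cv2.BORDER_CONSTANT)
d=np.hstack([p(b),p(c)]);print(b.shape,d.shape); cv2.imwrite("pics/c2.png",d)
E
cat > h.py <<'E'
import numpy as np
from scipy.spatial.transform import Rotation as R
C={"scene":(434.683,319.554,233.589,[0.07857881,-0.13260859,0.72764678],[0.88030274,-0.31901702,0.12633398,-0.32762014]),
"top":(444.815,323.382,246.416,[0.36096154,0.28477988,1.0212763],[-0.70476891,0.70765833,-0.03897228,0.03164862])}
def ray(n,u,v):
    f,cx,cy,p,q=C[n]; d=R.from_quat(q).apply([(u-cx)/f,(v-cy)/f,1]); return np.array(p),d/np.linalg.norm(d)
def onz(n,u,v,z):
    p,d=ray(n,u,v); return p+d*(z-p[2])/d[2]
def tri(a,b):
    p,d=ray(*a);q,e=ray(*b); s=np.linalg.lstsq(np.c_[d,-e],q-p,rcond=None)[0]
    A=p+s[0]*d;B=q+s[1]*e; return (A+B)/2,np.linalg.norm(A-B)
def proj(n,P):
    f,cx,cy,p,q=C[n]; x=R.from_quat(q).inv().apply(np.array(P)-p); return f*x[0]/x[2]+cx,f*x[1]/x[2]+cy
E
```

```text
(544, 396, 3) (544, 799, 3)
```

View pics/c1.png

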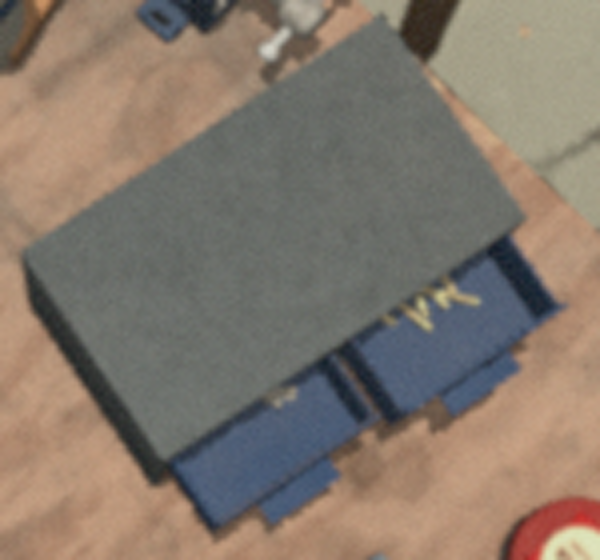

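View pics/c2.png

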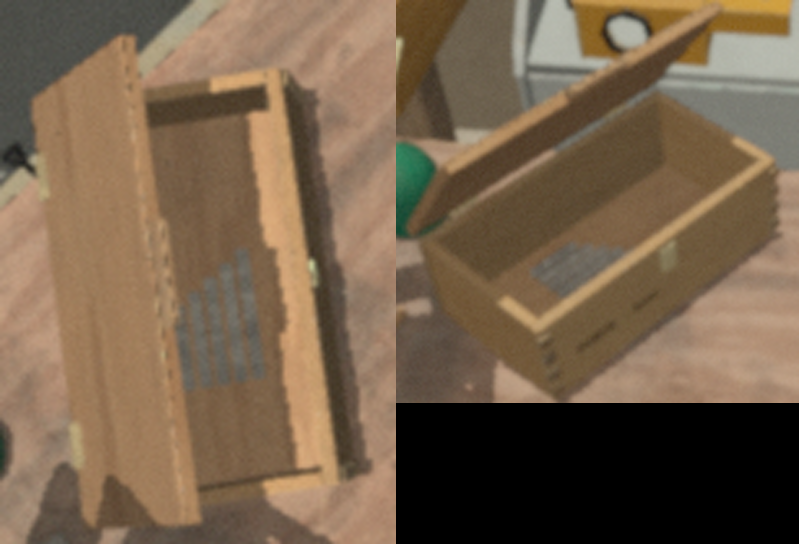

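Crop 1 shows top plate corners at (25,258), (380,15), (524,218), (163,465), and drawer front top edges at (215,530)-(375,418) and (393,420)-(560,308). Crop 2 shows the box front rim at (285,70)-(340,480), the lid front edge at (135,37)-(200,523) in the top view and (718,6)-(445,168) in the scene view.

```bash
cat > m.py <<'E'
from h import *
np.set_printoptions(precision=4,suppress=True)
t=lambda u,v:(300+u/4-.4,125+v/4-.4)
c=[onz("top",*t(*p),.135)[:2] for p in [(25,258),(380,15),(524,218),(163,465)]]
print("cab corners",*c,[np.linalg.norm(c[i]-c[i-1]) for i in range(4)])
bl,br,fr,fl=c
y=(bl-br)+(fl-fr); y/=np.linalg.norm(y); x=np.array([y[1],-y[0]])
if x@(bl-fl)<0:x=-x
o=(fl+fr)/2+.058*x; print("cab yaw",np.arctan2(x[1],x[0]),"x",x,"y",y,"o",o)
for n,a,b in(("L",(215,530),(375,418)),("R",(393,420),(560,308))):
    P=[onz("top",*t(*p),.126)[:2]-o for p in(a,b)]; print(n,[(p@x,p@y) for p in P])
    print(" point",o-x*(-np.mean([p@x for p in P]))+y*(.056 if n=="L" else -.056))
b=lambda u,v:(150+u/3.3-.3,180+v/3.3-.3)
s=lambda u,v:(160+(u-396)/2.6-.3,105+v/2.6-.3)
f1=onz("top",*b(285,70),.088);f2=onz("top",*b(340,482),.088);print("rim",f1,f2,np.linalg.norm(f1-f2))
s1=onz("scene",*s(775,160),.088);s2=onz("scene",*s(538,328),.088);print("rim scene",s1,s2)
print("lid edge",tri(("top",*b(135,37)),("scene",*s(718,6))),tri(("top",*b(200,523)),("scene",*s(445,168))))
by=(f2-f1)[:2];by/=np.linalg.norm(by);bx=np.array([by[1],-by[0]])
mid=((f1+f2)/2)[:2]
bo=mid+.085*bx;print("box bx",bx,"by",by,"o",bo,"hinge",bo+.083*bx)
for th in np.arange(.5,1.1,.1):
    e=[]
    for sg in(-.137,.137):
        r=.156*np.cos(th)+.01*np.sin(th);z=.086+.156*np.sin(th)+.01*np.cos(th)
        w=bo+bx*(.083-r)+by*sg; P=[*w,z]; u,v=proj("top",P);u2,v2=proj("scene",P)
        e+=[(u+.3-150)*3.3,(v+.3-180)*3.3,(u2+.3-160)*2.6+396,(v2+.3-105)*2.6]
    print(th,np.round(e))
for n,p,z in(("tin",(444,266),.04),("offcut",(340,292),.018),("carton",(388,281),.031),("sp1",(292,321),.009),("sp2",(346,351),.009),("jar",(273,153),.068)):print(n,onz("top",*p,z))
E
python3 m.py
```

```text
cab corners [0.5667 0.3104] [0.6938 0.1275] [0.5869 0.0562] [0.4609 0.2413] [np.float64(0.1264069185974328), np.float64(0.22271132546438774), np.float64(0.12847932432376966), np.float64(0.22394726776850435)]
cab yaw 0.6024019920142036 x [0.824  0.5666] y [-0.5666  0.824 ] o [0.5717 0.1816]
L [(np.float64(-0.09889742078637322), np.float64(0.10838318786573772)), (np.float64(-0.0986072641525058), np.float64(0.008581646415962955))]
 point [0.4586 0.1718]
R [(np.float64(-0.10466004473051717), np.float64(0.0016421110451246077)), (np.float64(-0.10645479834450593), np.float64(-0.10262815176239487))]
 point [0.5165 0.0756]
rim [0.5524 0.4601 0.088 ] [0.2901 0.4218 0.088 ] 0.26510433818437157
rim scene [0.5504 0.4631 0.088 ] [0.2905 0.4249 0.088 ]
lid edge (array([0.5434, 0.5215, 0.2144]), np.float64(0.0049003654287309815)) (array([0.2769, 0.4789, 0.2162]), np.float64(0.0035087827507790164))
box bx [-0.1446  0.9895] by [-0.9895 -0.1446] o [0.409  0.5251] hinge [0.397  0.6072]
0.5 [214.  41. 758.  68. 274. 508. 491. 239.]
0.6 [196.  38. 752.  51. 257. 512. 481. 221.]
0.7 [176.  36. 743.  35. 237. 517. 470. 203.]
0.7999999999999999 [154.  34. 734.  18. 215. 521. 457. 184.]
0.8999999999999999 [129.  33. 724.   3. 190. 526. 445. 167.]
0.9999999999999999 [103.  33. 713. -12. 164. 531. 431. 150.]
1.0999999999999999 [ 76.  33. 701. -25. 136. 537. 417. 134.]
tin [0.4148 0.0076 0.04  ]
offcut [0.3586 0.2373 0.018 ]
carton [0.3824 0.131  0.031 ]
sp1 [0.2942 0.3454 0.009 ]
sp2 [0.2273 0.2246 0.009 ]
jar [0.6632 0.3845 0.068 ]
```

```bash
echo '[{"tz":-0.03}, {"tz":-0.03}, {"tx":-0.03, "ty":0.004}, {"tx":-0.03, "ty":0.004}, {"tx":-0.03, "ty":0.004}, {"tx":-0.03, "ty":0.004}, {"tx":-0.03, "ty":0.004}, {"tx":-0.03, "ty":0.003}, {}, {}]' | python3 -m creep 0 10
python3 - <<'E'
from rig import robot
import cv2
c=robot.camera("scene"); i=c["img"][:,:,::-1]
cv2.imwrite("pics/s1.png",cv2.resize(i[60:260,130:330],None,fx=3,fy=3,interpolation=cv2.INTER_CUBIC))
o=robot.get_obs();print(o["ft_force"],o["tool_rot"])
E
```

```text
time: 0.93
position: [0.4039, 0.5377, 0.2815]
tool_rot: [0.186, 0.983, -0.001, -0.001]
ft_force: [-0.2, 0.6, -0.1]
grip_width: 0.0285
grip_force: 0.0
[ 0.06463108 -0.3929176  -0.37915583] [ 1.84984933e-01  9.82740758e-01 -6.11676292e-04 -8.96642202e-04]
```

View pics/s1.png

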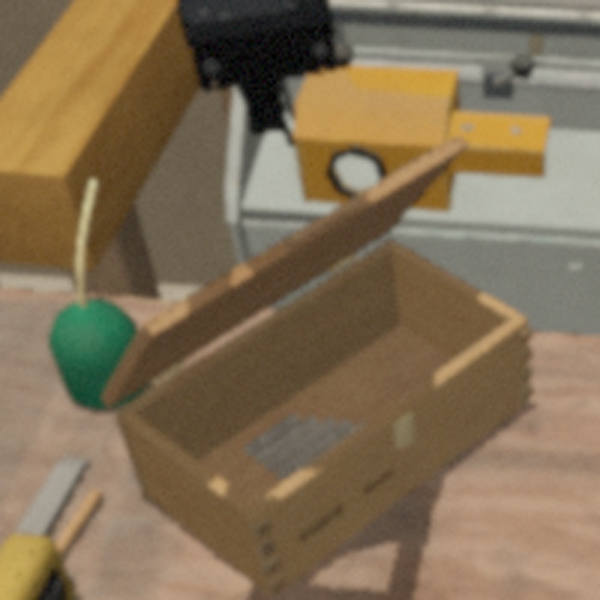

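The fingertips (crop (265,130)) hover over the upper side of the lid, behind its edge. I'll descend until contact.

```bash
echo '[{"tz":0.015}, {"tz":0.015}, {"tz":0.015}, {"tz":0.01}, {"tz":0.005}, {"tz":0.005}, {"tz":0.005}, {"tz":0.005}, {"tz":0.004}, {"tz":0.003}, {}]' | python3 -m creep
```

```text
time: 1.9
position: [0.4024, 0.5385, 0.1999]
tool_rot: [0.184, 0.983, -0.0, -0.0]
ft_force: [0.8, 0.0, -0.6]
grip_width: 0.001
grip_force: 0.0
```

```bash
echo '[{"tz":0.003}, {"tz":0.003}, {"tz":0.003}, {"tz":0.003}, {}]' | python3 -m creep
```

```text
time: 2.32
position: [0.4026, 0.5392, 0.1885]
tool_rot: [0.184, 0.983, 0.001, 0.0]
ft_force: [-0.7, 0.1, 1.4]
grip_width: 0.0005
grip_force: 0.8
```

```bash
echo '[{"tz":0.003}, {"tx":-0.001, "ty":-0.002, "tz":0.003}, {"tx":-0.001, "ty":-0.002, "tz":0.003}, {"tx":-0.0015, "ty":-0.0025, "tz":0.003}, {"tx":-0.0015, "ty":-0.0025, "tz":0.003}, {"tx":-0.0015, "ty":-0.0025, "tz":0.003}, {"tx":-0.0015, "ty":-0.0025, "tz":0.003}]' | python3 -m creep
```

```text
time: 2.9
position: [0.4056, 0.5229, 0.1683]
tool_rot: [0.184, 0.983, 0.001, 0.001]
ft_force: [0.5, 1.0, 5.0]
grip_width: 0.0006
grip_force: 2.2
```

```bash
echo '[{"tx":-0.001, "ty":-0.002, "tz":0.003}, {"tx":-0.001, "ty":-0.002, "tz":0.003}, {"tx":-0.001, "ty":-0.002, "tz":0.003}, {"tx":-0.001, "ty":-0.002, "tz":0.003}, {"tx":-0.001, "ty":-0.002, "tz":0.003}, {"tx":-0.001, "ty":-0.002, "tz":0.003}, {"tx":-0.001, "ty":-0.001, "tz":0.003}, {"tx":-0.001, "ty":-0.001, "tz":0.003}, {"tx":-0.001, "ty":-0.001, "tz":0.003}, {"tx":-0.001, "ty":-0.001, "tz":0.003}, {"tx":-0.001, "ty":-0.001, "tz":0.003}, {"ty":-0.001, "tz":0.003}, {"ty":-0.001, "tz":0.003}, {"ty":-0.001, "tz":0.003}, {"ty":-0.001, "tz":0.003}]' | python3 -m creep
```

```text
time: 4.15
position: [0.4083, 0.4993, 0.1225]
tool_rot: [0.184, 0.983, 0.0, 0.001]
ft_force: [2.1, -1.0, 4.6]
grip_width: 0.0003
grip_force: 2.1
```

```bash
echo '[{"ty":-0.001, "tz":0.003}, {"ty":-0.001, "tz":0.003}, {"ty":-0.001, "tz":0.003}, {"ty":-0.001, "tz":0.003}, {"tz":0.003}, {"tz":0.003}, {"tz":0.002}, {"tz":0.002}, {"tz":0.0015}, {}]' | python3 -m creep
```

```text
time: 4.98
position: [0.4054, 0.4949, 0.0983]
tool_rot: [0.184, 0.983, -0.001, -0.001]
ft_force: [0.9, -1.4, 1.5]
grip_width: 0.0007
grip_force: 0.9
```

Nearly there, so I'll press slowly to the stop.

```bash
echo '[{"tz":0.001}, {"tz":0.001}, {}]' | python3 -m creep; echo '[{"tz":0.001}, {"tz":0.001}, {}]' | python3 -m creep;  echo '[{"tz":0.001}, {}]' | python3 -m creep
```

```text
time: 5.23
position: [0.4054, 0.4949, 0.0969]
tool_rot: [0.184, 0.983, -0.001, -0.001]
ft_force: [0.9, -2.7, 5.4]
grip_width: 0.0002
grip_force: 2.4
time: 5.48
position: [0.4054, 0.4949, 0.0968]
tool_rot: [0.184, 0.983, -0.001, -0.0]
ft_force: [-0.5, -5.3, 14.4]
grip_width: 0.0007
grip_force: 6.9
time: 5.65
position: [0.4054, 0.495, 0.0967]
tool_rot: [0.184, 0.983, -0.001, -0.0]
ft_force: [-2.6, -6.1, 17.8]
grip_width: 0.0006
grip_force: 9.2
```

Force rises with no further travel at z = 0.097, so the lid is down on its stop. I'll lift off and move to the left drawer.

```bash
echo '[{"tz":-0.01}, {"tz":-0.02}, {"tz":-0.03}, {"tz":-0.03}, {"tz":-0.02}, {"tx":-0.0115, "ty":-0.027}, {"tx":-0.0115, "ty":-0.027}, {"tx":-0.0115, "ty":-0.027}, {"tx":-0.0115, "ty":-0.027}, {"tx":-0.0115, "ty":-0.027}, {"tx":-0.0115, "ty":-0.027}, {"tx":-0.0115, "ty":-0.027}, {"tx":-0.0115, "ty":-0.027}, {"tx":-0.0115, "ty":-0.027}, {"tx":-0.0115, "ty":-0.027}, {"tx":-0.0115, "ty":-0.027}, {"tx":-0.0115, "ty":-0.027}, {}]' | python3 -m creep
echo '[{"yaw":0.12}, {"yaw":0.12}, {"yaw":0.12}, {"yaw":0.12}, {"yaw":0.12}, {}, {}]' | python3 -m creep
python3 - <<'E'
from rig import robot
import cv2,numpy as np
from scipy.spatial.transform import Rotation as R
c=robot.camera("top"); i=c["img"][:,:,::-1]
cv2.imwrite("pics/t1.png",cv2.resize(i[110:350,150:470],None,fx=2.5,fy=2.5,interpolation=cv2.INTER_CUBIC))
o=robot.get_obs();M=R.from_quat(o["tool_rot"]).as_matrix();print(M.round(3),o["position"])
for p in [(.4586,.1718),(.5165,.0756)]:
    print(M.T@(np.array([*p,.105])-.05*np.array([.824,.5666,0])-o["position"]))
E
```

```text
time: 7.15
position: [0.4164, 0.1404, 0.2034]
tool_rot: [0.187, 0.982, -0.001, -0.001]
ft_force: [-0.4, 0.1, 0.2]
grip_width: 0.0002
grip_force: 0.0
time: 7.73
position: [0.4167, 0.1443, 0.2037]
tool_rot: [0.465, 0.885, 0.0, -0.001]
ft_force: [-0.0, -0.1, 0.1]
grip_width: 0.0008
grip_force: 0.0
[[-0.567  0.823 -0.001]
 [ 0.823  0.567  0.001]
 [ 0.001 -0.001 -1.   ]] [0.41683219 0.14417593 0.20374893]
[-0.00101157  0.00012134  0.09874783]
[-0.11307972 -0.00677539  0.09862894]
```

View pics/t1.png

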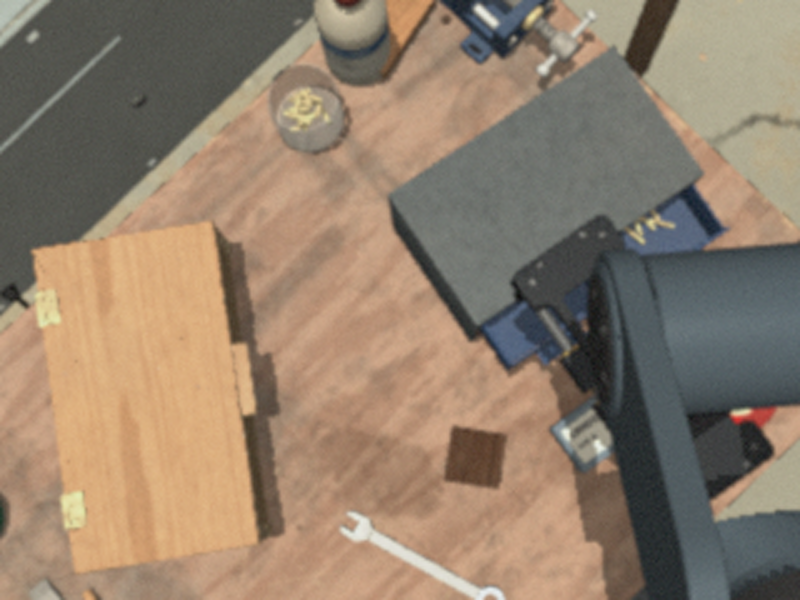

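The lid is flat shut (crop (150,400)). The tool is aligned with the drawer axis in front of the left drawer (crop (530,340)). I'll descend, then push.

```bash
echo '[{"tz":0.02}, {"tz":0.02}, {"tz":0.02}, {"tz":0.02}, {"tz":0.018}, {"ty":0.01}, {"ty":0.008}, {"ty":0.004}, {"ty":0.004}, {"ty":0.004}, {"ty":0.004}, {"ty":0.004}, {}]' | python3 -m creep
```

```text
time: 8.87
position: [0.4498, 0.1654, 0.1065]
tool_rot: [0.466, 0.885, 0.001, 0.001]
ft_force: [0.2, -0.3, -0.3]
grip_width: 0.0005
grip_force: 0.0
```

```bash
echo '[{"ty":0.003}, {"ty":0.003}, {"ty":0.003}, {"ty":0.003}, {"ty":0.002}, {"ty":0.002}, {}]' | python3 -m creep
```

```text
time: 9.45
position: [0.4624, 0.1742, 0.106]
tool_rot: [0.467, 0.885, 0.0, 0.0]
ft_force: [0.6, 0.5, -0.2]
grip_width: 0.0006
grip_force: 0.0
```

```bash
echo '[{"ty":0.002}, {"ty":0.0015}, {"ty":0.001}, {}]' | python3 -m creep;echo '[{"ty":0.001}, {"ty":0.001}, {}]' | python3 -m creep; echo '[{"ty":0.001}, {"ty":0.001}, {}]' | python3 -m creep
```

```text
time: 9.78
position: [0.4658, 0.1767, 0.106]
tool_rot: [0.467, 0.885, 0.0, 0.0]
ft_force: [0.2, -0.8, 0.9]
grip_width: 0.0004
grip_force: 0.0
time: 10.03
position: [0.4675, 0.1777, 0.1061]
tool_rot: [0.467, 0.884, 0.0, 0.0]
ft_force: [-0.6, 0.0, -0.4]
grip_width: 0.0002
grip_force: 0.0
time: 10.28
position: [0.4691, 0.1789, 0.1061]
tool_rot: [0.467, 0.884, 0.0, 0.0]
ft_force: [0.7, -0.7, 0.3]
grip_width: 0.0002
grip_force: 0.0
```

```bash
for i in 1; do echo '[{"ty":0.001}, {"ty":0.001}, {}]' | python3 -m creep | sed -n '2p;4p'; echo '[{"ty":0.001}, {"ty":0.001}, {}]' | python3 -m creep| sed -n '2p;4p'; echo '[{"ty":0.001}, {"ty":0.001}, {}]' | python3 -m creep| sed -n '2p;4p'; done
```

```text
position: [0.4708, 0.1801, 0.1061]
ft_force: [-0.5, 0.4, 0.1]
position: [0.4725, 0.1812, 0.1061]
ft_force: [-0.5, -0.3, -0.3]
position: [0.4741, 0.1823, 0.106]
ft_force: [0.6, -0.1, -0.2]
```

```bash
echo '[{"ty":0.001}, {"ty":0.001}, {}]' | python3 -m creep | sed -n '2p;4p'; echo '[{"ty":0.001}, {"ty":0.001}, {}]' | python3 -m creep| sed -n '2p;4p'; echo '[{"ty":0.001}, {"ty":0.001}, {}]' | python3 -m creep| sed -n '2p;4p'
python3 - <<'E'
from rig import robot
import cv2
i=robot.camera("scene")["img"][:,:,::-1]
cv2.imwrite("pics/s2.png",cv2.resize(i[130:330,290:530],None,fx=3,fy=3,interpolation=cv2.INTER_CUBIC))
E
```

```text
position: [0.4757, 0.1835, 0.1061]
ft_force: [0.1, 0.3, 0.6]
position: [0.4774, 0.1846, 0.1061]
ft_force: [0.5, 0.1, -0.2]
position: [0.4791, 0.1857, 0.1061]
ft_force: [0.5, 0.4, -0.4]
```

View pics/s2.png

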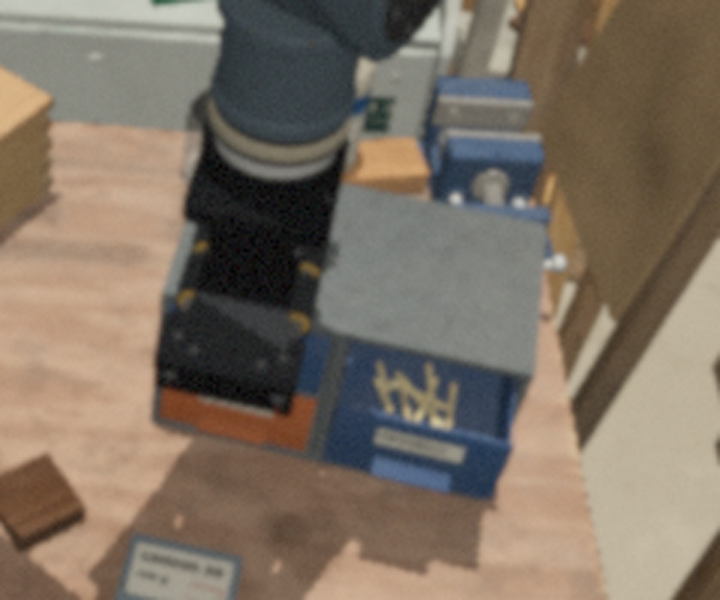

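The left drawer front is almost flush with the lower fixed front (orange, crop (240,415)). The right one is still out (crop (430,440)). I'll keep inching until it stops.

```bash
echo '[{"ty":0.001}, {"ty":0.001}, {}]' | python3 -m creep | sed -n '2p;4p'; echo '[{"ty":0.001}, {"ty":0.001}, {}]' | python3 -m creep| sed -n '2p;4p'; echo '[{"ty":0.001}, {"ty":0.001}, {}]' | python3 -m creep| sed -n '2p;4p'
```

```text
position: [0.4802, 0.1866, 0.106]
ft_force: [-1.2, -0.7, 0.7]
position: [0.4803, 0.1867, 0.1059]
ft_force: [-3.4, -4.4, 4.6]
position: [0.4804, 0.1868, 0.1059]
ft_force: [-6.6, -8.4, 7.4]
```

It stopped dead, with force rising. I'll retreat, sidestep to the right drawer and check with the top camera.

```bash
echo '[{"ty":-0.008}, {"ty":-0.02}, {"ty":-0.03}, {"ty":-0.03}, {"tx":-0.028}, {"tx":-0.028}, {"tx":-0.028}, {"tx":-0.028}, {}, {}]' | python3 -m creep
python3 - <<'E'
from rig import robot
import cv2
a=robot.camera("scene")["img"][:,:,::-1]; b=robot.camera("top")["img"][:,:,::-1]
f=lambda i:cv2.resize(i,None,fx=2.6,fy=2.6,interpolation=cv2.INTER_CUBIC)
cv2.imwrite("pics/x3.png",cv2.hconcat([f(a[170:320,330:480]),f(b[120:270,300:450])]))
E
```

```text
time: 13.42
position: [0.4761, 0.0458, 0.1062]
tool_rot: [0.468, 0.884, 0.001, 0.001]
ft_force: [-0.9, 0.5, 0.0]
grip_width: 0.0003
grip_force: 0.0
```

View pics/x3.png

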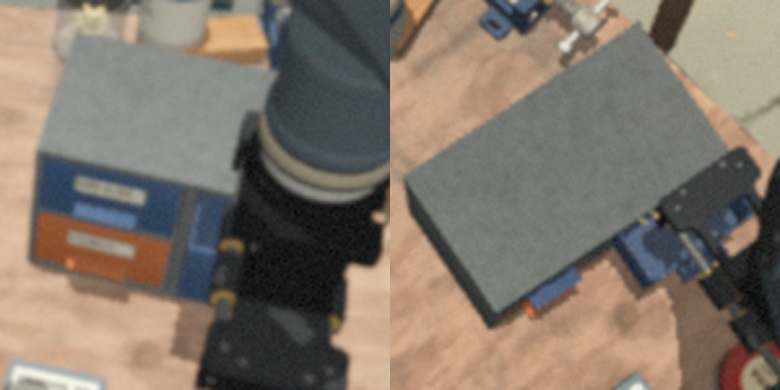

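The left drawer is home and flush (left half, (110,195)). The right one is still out, with the fingers in front of it. Expected travel to home is about 83 mm.

```bash
echo '[{"ty":0.015}, {"ty":0.015}, {"ty":0.006}, {"ty":0.004}, {"ty":0.004}, {"ty":0.004}, {"ty":0.004}, {"ty":0.004}, {"ty":0.004}, {"ty":0.004}, {"ty":0.003}, {"ty":0.003}, {"ty":0.002}, {"ty":0.002}, {"ty":0.002}, {}]' | python3 -m creep | sed -n '2p;4p'
echo '[{"ty":0.001}, {"ty":0.001}, {"ty":0.001}, {}]' | python3 -m creep| sed -n '2p;4p'; echo '[{"ty":0.001}, {"ty":0.001}, {}]' | python3 -m creep| sed -n '2p;4p'; echo '[{"ty":0.001}, {"ty":0.001}, {}]' | python3 -m creep| sed -n '2p;4p'
```

```text
position: [0.5376, 0.0899, 0.1061]
ft_force: [-0.2, -0.1, -0.1]
position: [0.5397, 0.0915, 0.1061]
ft_force: [0.2, 0.5, -0.1]
position: [0.5414, 0.0927, 0.1061]
ft_force: [0.1, 0.2, 0.4]
position: [0.5424, 0.0934, 0.106]
ft_force: [-2.2, -2.4, 1.4]
```

```bash
echo '[{"ty":0.001}, {"ty":0.001}, {}]' | python3 -m creep| sed -n '2p;4p'; echo '[{"ty":0.001}, {"ty":0.001}, {}]' | python3 -m creep| sed -n '2p;4p'
echo '[{"ty":-0.008}, {"ty":-0.02}, {"ty":-0.03}, {"ty":-0.03}, {"tz":-0.03}, {"tz":-0.03}, {"tz":-0.03}, {"ty":-0.03, "tz":-0.02}, {"ty":-0.03}, {"ty":-0.03}, {}, {}]' | python3 -m creep
python3 - <<'E'
from rig import robot
import cv2
a=robot.camera("scene")["img"][:,:,::-1]; b=robot.camera("top")["img"][:,:,::-1]
cv2.imwrite("pics/x4.png",cv2.hconcat([cv2.resize(a[100:400,130:490],(400,333)),cv2.resize(b[110:360,150:450],(400,333))]))
E
```

```text
position: [0.5425, 0.0936, 0.106]
ft_force: [-4.5, -6.0, 4.6]
position: [0.5426, 0.0937, 0.1059]
ft_force: [-7.4, -9.6, 5.9]
time: 17.18
position: [0.3988, -0.0047, 0.2164]
tool_rot: [0.468, 0.884, 0.001, 0.001]
ft_force: [0.4, -0.5, 0.2]
grip_width: 0.0002
grip_force: 0.0
```

View pics/x4.png

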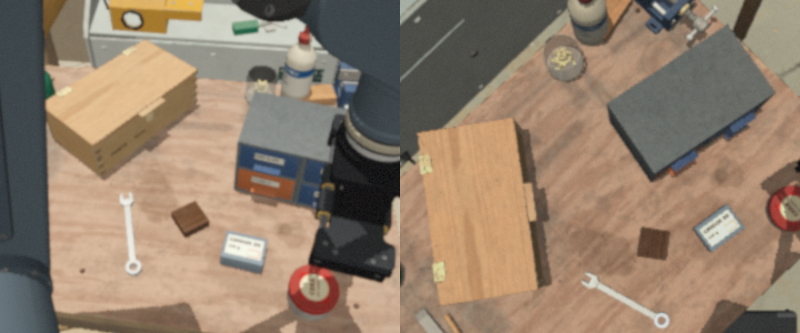

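Both drawers are home: only the pulls project past the top plate at (683,160) and (742,125). The lid is flat, the loose things are where they were, and the arm is clear.

```bash
python3 -c "
from rig import robot
print(robot.hand_in())"
```

```text
the job is handed in; nothing more can be done
None
```

Both upper drawers are pushed fully home and the tool box lid is shut; the loose things look undisturbed in the last pictures, and the job was handed in at about 17 s, with no verdict returned.

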